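# Lock a resin sample in the wedge vice

### The arm

A 6-joint arm with a two-finger parallel gripper is mounted at the origin on the work surface. World frame = base frame: x ahead of the robot, y to its left, z up, the work surface at z = 0. Lengths are in mm, angles in rad, forces in N, time in s.
With the tool pointing down it reaches from about 325 to 1000 mm from the base axis. Payload 5.1 kg.
Tool frame: the origin (TCP) lies midway between the tips of the shut fingers; the grasp point (between the pads) lies 19 mm behind it; z points along the fingers, y is the line along which they close (so a half turn about z gives the same grasp; the last joint's range is limited). The gripper opens to 85 mm and grips with 20 to 120 N. Pads are 22 mm wide; open, the fingers measure 114 mm over their backs; the gripper's body (76 mm by 85 mm) begins 54 mm behind the grasp point. The pads swing forward as they close: fully open they stand 13 mm farther back than shut.
Start: joints at [1.186, 0.124, 1.65, -0, 1.367, -0.083], TCP at [193.227, 620.603, 210.622] pointing down, gripper open.
Joint ranges: [-2.61, 2.61], [-1.02, 2.33], [0.03, 2.71], [-1.35, 4.49], [0.32, 2.68], [-2.91, 2.91]. Speed limits (rad/s): [2.57, 2.57, 3.14, 3.14, 3.14, 3.14].

### API

Orientations are given as [roll, pitch, yaw] about the fixed x, y, z axes, in that order (R = Rz(yaw) Ry(pitch) Rx(roll)).
In Python, from plant import manip, eyes gives the robot as it stands.
- The arm moves only by the tool arm_command, never from a script. Its argument "steps" is one flat list of numbers, 5 for each row, row after row: the finger opening in cm, from 0 to 8.54, then the shift along the tool's x, y, z in cm, then the turn about the tool's z in degrees. A call has 1 to 8 rows; each row shifts and turns the commanded pose from where the row before left it, along the tool's axes as they then stand; what a row does not reach is not made up. A row lasts 1/12 s, in which the tool goes at most 41.7 mm and 7.16 degrees, less where a joint would pass 70% of its speed; a pose out of reach is approached as far as the arm can. A call with a gripper value outside its range is refused whole. The fingers move at their own pace and stop on an object; the grip force is fixed at half the most. Time passes only in rows, so rows that do not move let the fingers close. It gives the time, the measured TCP pose, the force, the opening and the grip force at its end, in the units of the state.
- manip.get_obs(): the state, without advancing time (a new reading comes with each control period).
- eyes.grab_frame(name): name is "scene" or "top"; returns a dict with "image" (480x640x3 uint8, red, green, blue), "mtx" (3x3 intrinsics, pixels), "R" (3x3) and "t" (3): a world point X has camera coordinates R X + t. Camera axes: x right, y down, z forward; pixel columns grow to the right and rows downward; lengths in mm; the calibration is good to about 2 mm. A picture is of the moment at which its call begins. There is no depth.
- manip.finish_job(): hands the job in; it is judged then, once.
The state is a dict: "time": time; "joint_positions": joint angles; "joint_velocities": joint speeds; "tau": joint torques, N m; "ee_pos": TCP position; "tcp_rot": TCP orientation; "contact_force": force on the tool from outside, world axes, zero at the start; "wrist_torque": the same for the moment, N m; "gripper_width": finger opening in mm; "gripper_force": force on a finger pad.
Only numpy, scipy, OpenCV 4.12 (cv2) and the standard library are available. Lean on these libraries where they do the work, as an engineer would, in place of code of your own. Each camera call takes 0.05 s, during which the arm holds its last target. There are 200 camera calls.

### The job

The resin-cast mussel sample sits loose in the small wedge vice on the lab bench. Take the tapered wedge (not the straight bar or the round pin) out of the rack, stand it thin end down and upright in the middle of the vice's slot and let go of it, so that it stands there loosely. Then tap it down on its head until it goes no further and the jaw locks the sample tight against the end stop, and leave it so.

Things in the scene. Friction and masses are not known exactly. Their poses are not given: they have to be found in the camera images.
- wedge: Black plastic wedge (mm): 90 tall, 30 wide (x); thickness (y) 6 at the bottom, evenly to 23 at 68 up, then a straight head to the flat top. Origin: centre of the thin end's underside, z up; a half turn changes nothing. Stands thin end down in one of 3 rack holes (80 apart along y), top 96 above bench, rack top 46. The others hold a straight bar (14 x 30) and a round pin (16), both 90 tall.
- vice: Aluminium wedge vice, fixed (mm). Origin on the bench under the slot's middle, z up. Along y, + to -: fixed post, slot, jaw, sample, end stop. Post and jaw 50 wide (x), tops 90 above bench. Slot mouth 28 wide in y (6 deep lead-ins), then 16.5, tapering like the wedge, whose thickness goes along y. Wedge's thin end stops 36 to 42 above bench when set in loosely, about 20 when home (top at 110).
- jaw (a joint): Travel (m) of the sliding jaw from the post towards the sample (vice -y) as the wedge goes down; starts 0 to 0.0015, about 0.0055 when the sample is clamped. Slides stiffly (4 N) and stays put. Pushing the wedge down takes about 6 to 13 N, then stops hard; a push of about 20 N makes it tight, and it holds itself by friction.
- sample: Clear amber resin block, 45 x 45 x 40 mm tall, 110 g, with a dark mussel inside, lying loose on the vice's 12 mm thick base plate between jaw and end stop with a few mm of play. Origin: centre of its underside. Need not be touched.
There are look-alikes about, which are no part of the job. Of the things like the sample, leave any that is green; of the rest the smaller one is meant.

How it is judged:
By the outcome, as a careful person would: the job done as asked, in the order asked, and still so for the second after the job is handed in, with the robot touching nothing.
It also fails if it takes over 48 s, if anything falls off the work surface, if the arm or the gripper's body presses on something with over 40 N, if the wrist force passes 120 N, or if a joint passes its speed limit or range.

## Working session

There is one attempt and no reset: what is moved stays moved. The work goes in short steps, Python scripts to look and compute and a tool call to move; the robot and the scene stay as the last step left them, time stands still between calls to the robot, and variables do not carry over. Pictures are saved under pics/ and viewed, at most 10 in all, crops included, and the job is handed in when it is done.

Besides the shell and the picture viewer there is one more tool, called after "Request:" as a command line: name --argument value ..., lists and objects as JSON in quotes. arm_command: Moves the arm, as the interface text tells. Its arguments: {"type":"object","properties":{"steps":{"type":"array","items":{"type":"number"}}},"required":["steps"]}

```bash
mkdir -p pics; python3 - <<'E'
from plant import manip, eyes
import cv2,json,numpy as np
for n in ("scene","top"):
    f=eyes.grab_frame(n); cv2.imwrite(f"pics/{n}0.png",f["image"][:,:,::-1])
    np.savez(f"{n}.npz",K=f["mtx"],R=f["R"],t=f["t"])
    print(n,np.round(f["mtx"],1).tolist(),np.round(-np.array(f["R"]).T@f["t"]),np.round(f["R"],3).tolist())
o=manip.get_obs();print(o["ee_pos"],o["tcp_rot"],o["contact_force"],o["time"])
E
```

```text
scene [[447.7, 0.0, 317.1], [0.0, 447.7, 239.9], [0.0, 0.0, 1.0]] [835. 413. 722.] [[-0.801, 0.599, -0.016], [0.488, 0.636, -0.598], [-0.348, -0.486, -0.801]]
top [[525.0, 0.0, 316.0], [0.0, 525.0, 241.1], [0.0, 0.0, 1.0]] [ 338.   27. 1126.] [[0.01, -1.0, 0.006], [-0.985, -0.011, -0.174], [0.174, -0.004, -0.985]]
[192.98487839 620.05076247 209.4552646 ] [-3.13962366e+00 -1.37143388e-04  2.83980796e+00] [-0.04024916  0.2016039  -0.25867907] 0.1
```

View pics/scene0.png

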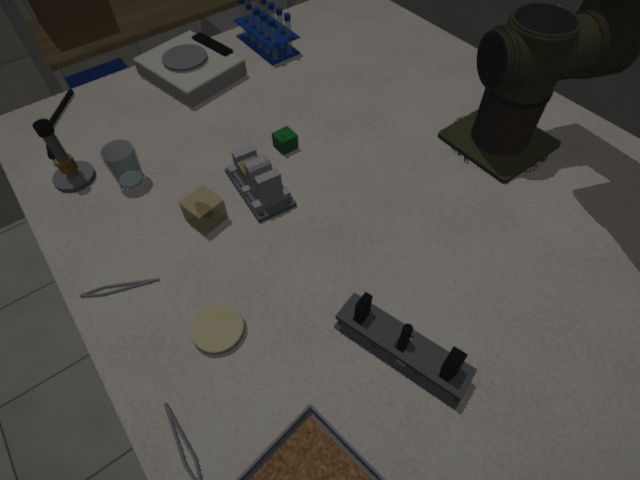

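View pics/top0.png

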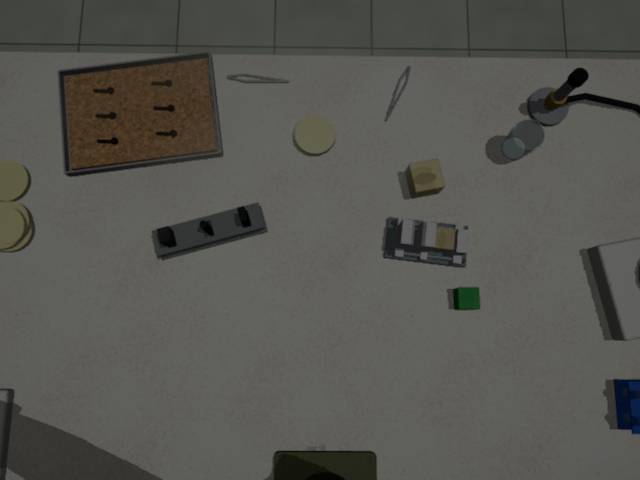

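The overview shows the rack at top (210,230) and the vice at top (427,242). The three black parts stand at about scene (363,305), (405,337) and (453,363). I'll enlarge these areas.

```bash
python3 - <<'E'
import cv2,numpy as np
def crop(n,u,v,w,h,s):
    i=cv2.imread(f"pics/{n}0.png")[v:v+h,u:u+w]
    i=cv2.resize(i,None,fx=s,fy=s,interpolation=cv2.INTER_CUBIC)
    i=np.clip(255*(i/255.)**.55*1.1,0,255).astype(np.uint8)
    for k in range(0,w,10): cv2.putText(i,str(u+k),(k*s,8),0,.3,(0,0,255)); i[:, k*s]=i[:,k*s]//2+np.array([0,0,100],np.uint8)
    for k in range(0,h,10): cv2.putText(i,str(v+k),(0,k*s+8),0,.3,(0,0,255)); i[k*s]=i[k*s]//2+np.array([0,0,100],np.uint8)
    return i
a=crop("top",145,195,130,70,6);cv2.imwrite("pics/c1.png",a)
cv2.imwrite("pics/c2.png",crop("top",378,208,100,64,8))
cv2.imwrite("pics/c3.png",crop("scene",330,285,150,120,5))
cv2.imwrite("pics/c4.png",crop("scene",220,140,80,84,7))
E
```

```text
(no output)
```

View pics/c1.png

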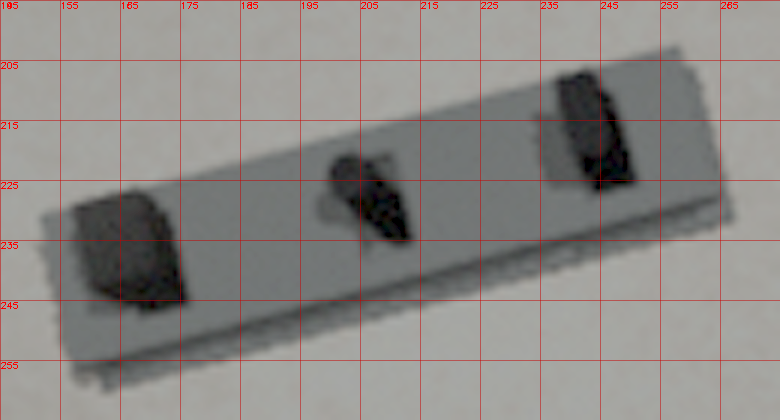

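View pics/c2.png

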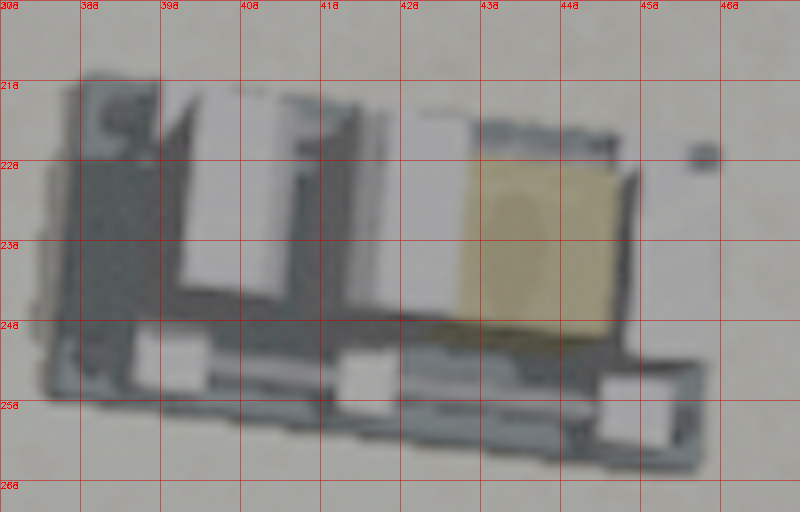

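View pics/c3.png

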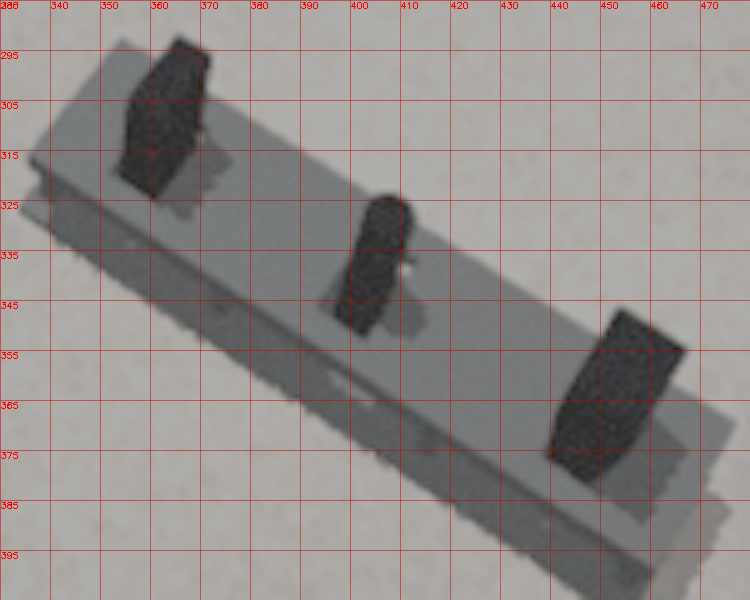

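View pics/c4.png

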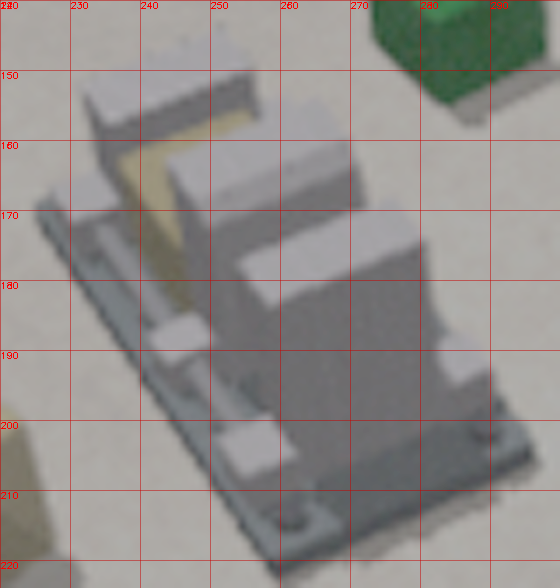

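Top view, wedge: the thick part on the left, about (157–176, 227–246). The pin is at (207,228) and the bar at (243,217). In the scene view the wedge is the right-hand one, with its top edge at (454,346)–(467,355). Top view, vice slot: the mouth's edges run (412.4,220)–(409.7,244.3) on the post and (426.5,221.8)–(424,246.5) on the jaw. I'll fit both poses.

```bash
cat > h.py <<'E'
import numpy as np,cv2
C={n:dict(np.load(n+".npz")) for n in("scene","top")}
def proj(n,X):
    c=C[n]; p=np.atleast_2d(X)@c["R"].T+c["t"]; p=p@c["K"].T; return p[:,:2]/p[:,2:]
def pose(p,L):
    L=np.atleast_2d(np.array(L,float)); a=p[2]
    return np.c_[p[0]+np.cos(a)*L[:,0]-np.sin(a)*L[:,1], p[1]+np.sin(a)*L[:,0]+np.cos(a)*L[:,1], L[:,2]]
def box(w,ths):  # ths: (z,thickness)
    return [[sx*w/2,sy*t/2,z] for z,t in ths for sx in(-1,1) for sy in(-1,1)]
wedge=box(30,[(46,16),(74,23),(96,23)]); bar=box(30,[(46,14),(96,14)])
pin=[[8*np.cos(a),8*np.sin(a),z] for z in(46,96) for a in np.linspace(0,6.28,24)]
def mask(n,X,s=4):
    m=np.zeros((480*s,640*s),np.uint8)
    h=cv2.convexHull(np.round((proj(n,X)+.5)*s-.5).astype(np.int32)); cv2.fillPoly(m,[h],255)
    return cv2.resize(m,(640,480),interpolation=cv2.INTER_AREA)/255.
E
python3 - <<'E'
from h import *
from scipy.optimize import minimize,least_squares
roi={"top":(slice(200,255),slice(150,262)),"scene":(slice(285,395),slice(345,475))}
obs={}
for n in roi:
    g=cv2.cvtColor(cv2.imread(f"pics/{n}0.png"),cv2.COLOR_BGR2GRAY).astype(float)[roi[n]]
    bg=np.percentile(g,40); dk=np.percentile(g,2); print(n,bg,dk)
    obs[n]=np.clip((bg*.62-g)/(bg*.62-dk)*2,0,1)
def cost(p,views):
    c=0
    for n in views:
        m=sum(mask(n,pose(p,np.array(o)+[0,k*80,0])) for o,k in((wedge,0),(pin,-1),(bar,-2)))
        c+=np.abs(np.clip(m,0,1)[roi[n]]-obs[n]).sum()
    return c
def bp(n,uv,z):
    c=C[n]; d=c["R"].T@np.linalg.inv(c["K"])@[*uv,1]; o=-c["R"].T@c["t"]; return o+d*(z-o[2])/d[2]
p0=np.r_[bp("top",(165,235),96)[:2],.24]; print(p0)
for v in(("top",),("scene",),("top","scene")):
    r=minimize(cost,p0,args=(v,),method="Nelder-Mead",options=dict(initial_simplex=p0+np.array([[0,0,0],[8,0,0],[0,8,0],[0,0,.08]])));print(v,np.round(r.x,3),r.fun, sum(obs[n].sum() for n in v))
# vice: params x,y,yaw,post thickness,jaw thickness,jaw offset
def pts(q):
    _,_,_,tp,tj,d=q; P={}
    for s in(-1,1):
        P["pm",s]=[25*s,14,90];P["po",s]=[25*s,14+tp,90];P["jm",s]=[25*s,-14-d,90];P["jo",s]=[25*s,-14-d-tj,90];P["jc",s]=[25*s,-8.25-d,84]
    return P
M=[("top","pm",1,412.4,220),("top","pm",-1,409.7,244.3),("top","jm",1,426.5,221.8),("top","jm",-1,424,246.5),
("top","po",1,402.8,219),("top","po",-1,400.7,243.5),("top","jo",1,437,223),("top","jo",-1,434.8,247.7),
("scene","pm",1,254,177.4),("scene","po",1,258.3,183.7),("scene","po",-1,281,174),("scene","pm",-1,276.4,168.6),
("scene","jo",1,243.6,162.1),("scene","jm",1,247.1,166.9),("scene","jm",-1,269.6,159.7),("scene","jc",1,249.7,172.6),("scene","jc",-1,271.4,163.6),("scene","jo",-1,266.4,154.6)]
for v in(("top",),("scene",),("top","scene")):
    mm=[m for m in M if m[0] in v]
    f=lambda q:np.concatenate([(proj(n,pose(q,pts(q)[k,s]))[0]-[a,b]) for n,k,s,a,b in mm]+[[(q[5]-.7)/3]])
    r=least_squares(f,np.r_[bp("top",(418,233),90)[:2],-.11,18,20,.7],loss="soft_l1",x_scale=[10,10,.1,5,5,1]);print(v,np.round(r.x,3),np.round(r.fun,1).tolist())
E
```

```text
top 53.0 4.0
scene 57.0 12.0
[5.28759350e+02 3.24237149e+02 2.40000000e-01]
('top',) [5.29003e+02 3.26408e+02 2.79000e-01] 145.91001589825117 678.2598752598751
('scene',) [5.32495e+02 3.27345e+02 2.83000e-01] 423.4737637985782 1439.7780634104538
('top', 'scene') [5.31431e+02 3.27218e+02 2.82000e-01] 654.3947622645032 2118.037938670329
('top',) [ 5.39420e+02 -1.81743e+02 -1.16000e-01  1.87490e+01  2.14860e+01
  7.38000e-01] [-0.2, 0.2, 0.2, 0.1, -0.1, 0.2, 0.1, -0.3, 0.2, 0.0, -0.1, -0.3, -0.0, 0.3, 0.0, -0.2, 0.0]
('scene',) [ 5.40688e+02 -1.79964e+02 -1.26000e-01  1.95950e+01  1.85610e+01
  1.63500e+00] [-0.2, 0.0, -0.3, -0.1, -0.1, 0.3, 0.1, -0.3, 0.2, 0.6, 0.5, 1.4, 0.4, -0.2, -0.5, -0.4, 0.2, -0.3, -0.3, -0.5, 0.3]
('top', 'scene') [ 5.39849e+02 -1.81181e+02 -1.21000e-01  1.90610e+01  2.06710e+01
  1.10400e+00] [-0.4, -0.0, -0.2, -0.2, -0.2, 0.0, -0.0, -0.5, -0.2, -0.3, -0.6, -0.6, -0.5, 0.1, -0.6, -0.3, -0.1, -0.5, -0.3, -0.8, -0.1, -0.4, 0.1, -0.9, -0.1, -0.3, 0.6, 1.1, 0.5, -0.6, -0.3, -0.7, 0.2, -0.6, -0.7, -1.5, 0.1]
```

Request:
arm_command --steps '[6,0,0,0,-6.5,6,0,0,0,-6.5,6,0,0,0,-6.5,6,0,0,0,-6.5,6,0,0,0,-6.6,6,-2,-3,0,0,6,-2,-3,0,0,6,-2,-3,0,0]'

```text
time: 0.77
ee_pos: [275.0, 548.7, 209.9]
tcp_rot: [-3.141, -0.001, -2.873]
contact_force: [0.8, -0.8, -0.0]
gripper_width: 60.5
gripper_force: 0.0
```

Request:
arm_command --steps '[6,-2,-3,0,0,6,-2,-3,0,0,6,-2,-3,0,0,6,-2,-3,0,0,6,-2,-3,0,0,6,-2,-3,0,0,6,-2,-3,0,0,6,0,0,0,0]'

```text
time: 1.43
ee_pos: [469.0, 380.0, 210.0]
tcp_rot: [-3.139, 0.0, -2.88]
contact_force: [-0.6, 0.3, -0.6]
gripper_width: 59.9
gripper_force: 0.0
```

```bash
cat >> h.py <<'E'
def delta(x,y,z,yaw):
    from plant import manip
    o=manip.get_obs(); p=o["ee_pos"]; a=o["tcp_rot"][2]
    d=np.array([x,y,z])-p; c,s=np.cos(yaw),np.sin(yaw)
    print("t",round(o["time"],2),"pos",p.round(1),"rpy",np.round(o["tcp_rot"],3),"F",np.round(o["contact_force"],1),"w",round(o["gripper_width"],1),"g",round(o["gripper_force"],1))
    print("turn deg",round(-np.degrees((yaw-a+np.pi)%(2*np.pi)-np.pi),2),"then cm",np.round([(c*d[0]+s*d[1])/10,(s*d[0]-c*d[1])/10,-d[2]/10],2))
E
python3 -c "
from h import *
delta(530.5,327,130,3.41)"
```

```text
t 1.43 pos [469. 380. 210.] rpy [-3.139  0.    -2.88 ] F [-0.6  0.3 -0.6] w 59.9 g 0.0
turn deg -0.4 then cm [-4.52 -6.74  8.  ]
```

Request:
arm_command --steps '[6,-2.26,-3.37,0,-0.4,6,-2.26,-3.37,0,0,6,0,0,3,0,6,0,0,3,0,6,0,0,2,0,6,0,0,0,0]'

```text
time: 1.93
ee_pos: [523.2, 329.2, 123.9]
tcp_rot: [-3.139, -0.011, -2.868]
contact_force: [-0.4, -0.0, 0.2]
gripper_width: 59.8
gripper_force: 0.0
```

```bash
python3 - <<'E'
from h import *
from plant import eyes
delta(530.5,327,64,3.41)
a=eyes.grab_frame("scene")["image"][230:430,320:530,::-1];b=eyes.grab_frame("top")["image"][180:280,130:270,::-1]
a=cv2.resize(a,(420,400));b=cv2.resize(b,(370,400))
cv2.imwrite("pics/g1.png",np.clip(255*(np.hstack([a,b])/255.)**.55,0,255))
E
```

```text
t 1.93 pos [523.2 329.2 123.9] rpy [-3.139 -0.011 -2.868] F [-0.4 -0.   0.2] w 59.8 g 0.0
turn deg 0.3 then cm [-0.64 -0.4   5.99][ WARN:0@2.657] global loadsave.cpp:1063 imwrite_ Unsupported depth image for selected encoder is fallbacked to CV_8U.
```

View pics/g1.png

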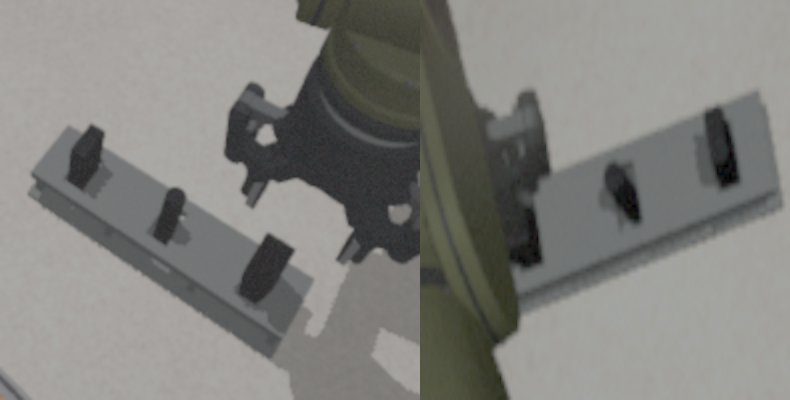

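The picture shows the open fingers on both sides of the wedge's line: the tips are at scene (447,327) and (494,355), and the wedge top is at about (457,350). I'll check this against the calibration.

```bash
python3 - <<'E'
from h import *
delta(530.5,327,90,3.41)
a=-2.868;ty=np.array([np.sin(a),-np.cos(a),0])
for s in(-1,1): print(proj("scene",np.array([523.2,329.2,130])+s*30*ty))
print(proj("scene",pose((530.5,327,.27),box(30,[(96,23)]))).round(1).tolist())
E
```

```text
t 2.03 pos [526.1 331.1 129.7] rpy [-3.141e+00 -2.000e-03 -2.867e+00] F [0.2 0.6 0.1] w 59.9 g 0.0
turn deg 0.34 then cm [-0.32 -0.51  3.97]
[[447.34082421 334.53169088]]
[[486.91881667 359.10382457]]
[[453.9, 345.6], [468.2, 354.6], [444.2, 361.2], [458.7, 370.6]]
```

Request:
arm_command --steps '[6,-0.3,-0.5,0,0,6,0,0,2.2,0,6,0,0,2.2,0,6,0,0,2.2,0,6,0,0,0,0,6,0,0,0,0,6,0,0,0,0]'

```text
time: 2.62
ee_pos: [532.7, 328.0, 67.3]
tcp_rot: [3.141, 0.004, -2.867]
contact_force: [0.9, 0.4, -0.2]
gripper_width: 60.1
gripper_force: 0.0
```

```bash
python3 -c "
from h import *
delta(530.5,327,64,3.41)"
```

```text
t 2.62 pos [532.7 328.   67.3] rpy [ 3.141  0.004 -2.867] F [ 0.9  0.4 -0.2] w 60.1 g 0.0
turn deg 0.34 then cm [ 0.24 -0.04  0.33]
```

Request:
arm_command --steps '[6,0.1,0,0.3,0,4,0,0,0,0,3,0,0,0,0,1.5,0,0,0,0,1.5,0,0,0,0,1.5,0,0,0,0,1.5,0,0,0,0,1.5,0,0,0,0]'

```text
time: 3.28
ee_pos: [530.9, 327.3, 62.6]
tcp_rot: [3.141, 0.002, -2.867]
contact_force: [0.3, -0.4, 5.8]
gripper_width: 21.3
gripper_force: 61.5
```

Request:
arm_command --steps '[1.5,0,0,0,0,1.5,0,0,0,0,1.5,0,0,0,0,1.5,0,0,0,0]'

```text
time: 3.62
ee_pos: [530.9, 327.3, 62.7]
tcp_rot: [3.141, 0.002, -2.867]
contact_force: [0.5, -0.2, 5.5]
gripper_width: 21.3
gripper_force: 61.5
```

Request:
arm_command --steps '[1.5,0,0,-0.5,0,1.5,0,0,-1,0,1.5,0,0,-2,0,1.5,0,0,-3,0,1.5,0,0,-3,0,1.5,0,0,-3,0,1.5,0,0,-3,0,1.5,0,0,-2,0]'

```text
time: 4.28
ee_pos: [530.6, 327.2, 240.4]
tcp_rot: [3.141, 0.003, -2.867]
contact_force: [0.5, 1.0, -0.2]
gripper_width: 21.4
gripper_force: 60.8
```

Request:
arm_command --steps '[1.5,0,0,0,0,1.5,0,0,0,0]'

```text
time: 4.45
ee_pos: [530.6, 327.1, 238.1]
tcp_rot: [3.141, 0.002, -2.867]
contact_force: [0.1, -1.2, -0.7]
gripper_width: 21.2
gripper_force: 60.8
```

```bash
python3 - <<'E'
from h import *
from plant import eyes
delta(540,-181,240,np.pi-.12)
a=eyes.grab_frame("scene")["image"][180:380,360:620,::-1]
a=cv2.resize(a,None,fx=3,fy=3,interpolation=cv2.INTER_CUBIC)
cv2.imwrite("pics/g2.png",np.clip(255*(a/255.)**.45,0,255).astype(np.uint8))
E
```

```text
t 4.45 pos [530.6 327.1 238.1] rpy [ 3.141e+00  2.000e-03 -2.867e+00] F [ 0.1 -1.2 -0.7] w 21.2 g 60.8
turn deg 22.58 then cm [ -7.02 -50.33  -0.19]
```

View pics/g2.png

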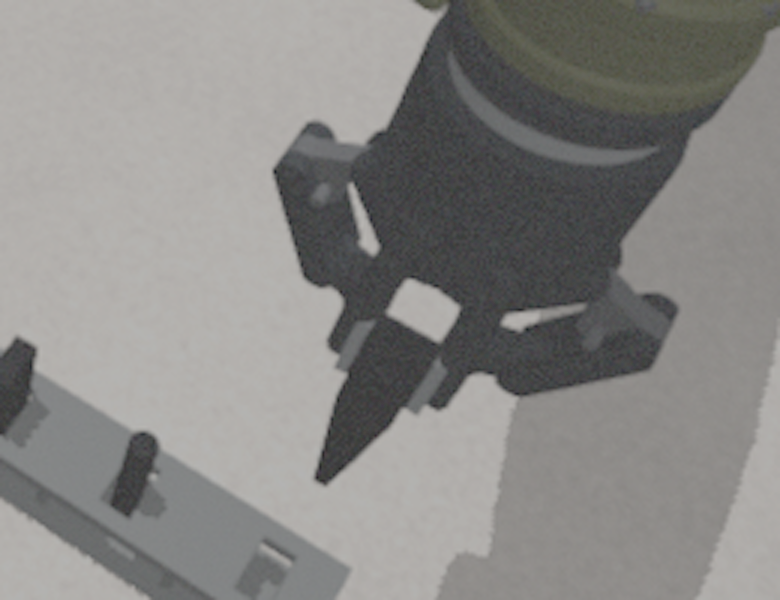

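Scene view: the wedge is held squarely between the pads with its thin end down, tip corner at about (467,341), and its rack hole is empty.

Request:
arm_command --steps '[1.5,0,0,0,5.65,1.5,0,0,0,5.65,1.5,0,0,0,5.65,1.5,0,0,0,5.63,1.5,-0.3,-2,0,0,1.5,-0.5,-3.6,0,0,1.5,-0.5,-3.6,0,0,1.5,-0.5,-3.6,0,0]'

```text
time: 5.17
ee_pos: [531.0, 196.2, 233.1]
tcp_rot: [-3.139, -0.005, 3.023]
contact_force: [0.2, 1.2, -0.7]
gripper_width: 21.0
gripper_force: 60.8
```

Request:
arm_command --steps '[1.5,-0.5,-3.6,0,0,1.5,-0.5,-3.6,0,0,1.5,-0.5,-3.6,0,0,1.5,-0.5,-3.6,0,0,1.5,-0.5,-3.6,0,0,1.5,-0.5,-3.6,0,0,1.5,-0.5,-3.6,0,0,1.5,-0.5,-3.6,0,0]'

```text
time: 5.83
ee_pos: [536.2, -94.4, 233.5]
tcp_rot: [3.141, -0.005, 3.022]
contact_force: [0.9, 0.4, -1.4]
gripper_width: 21.5
gripper_force: 60.8
```

Request:
arm_command --steps '[1.5,-0.5,-3.6,0,0,1.5,-0.5,-3.6,0,0,1.5,0,-1.5,0,0,1.5,0,0,0,0,1.5,0,0,0,0,1.5,0,0,0,0]'

```text
time: 6.33
ee_pos: [536.8, -179.5, 234.7]
tcp_rot: [3.14, -0.003, 3.022]
contact_force: [0.1, 1.0, -1.0]
gripper_width: 21.0
gripper_force: 60.8
```

```bash
python3 - <<'E'
from h import *
delta(540,-181.2,160,np.pi-.12)
a=-2.867-np.pi;p=(530.6,327.1,a)
print(proj("scene",pose(p,box(30,[(238.1-56.7,6),(238.1+33.3,23)]))).round(1).tolist())
E
```

```text
t 6.33 pos [ 536.8 -179.5  234.7] rpy [ 3.140e+00 -3.000e-03  3.022e+00] F [ 0.1  1.  -1. ] w 21.0 g 60.8
turn deg 0.03 then cm [-0.34 -0.13  7.47]
[[474.6, 322.8], [478.9, 325.3], [464.3, 339.8], [468.6, 342.5], [488.5, 283.9], [507.4, 294.4], [477.1, 302.2], [496.3, 313.2]]
```

Request:
arm_command --steps '[1.5,-0.3,-0.2,0,0,1.5,0,0,2.4,0,1.5,0,0,2.5,0,1.5,0,0,2.4,0,1.5,0,0,0,0,1.5,0,0,0,0,1.5,0,0,0,0]'

```text
time: 6.92
ee_pos: [541.2, -182.6, 165.1]
tcp_rot: [-3.141, 0.002, 3.023]
contact_force: [0.8, 0.3, -0.0]
gripper_width: 21.3
gripper_force: 60.8
```

```bash
python3 - <<'E'
from h import *
from plant import eyes
delta(540,-181.4,100,np.pi-.12)
f=lambda n,u,v,w,h,s:cv2.resize(eyes.grab_frame(n)["image"][v:v+h,u:u+w,::-1],None,fx=s,fy=s,interpolation=cv2.INTER_CUBIC)
a=f("scene",220,90,100,140,4)
b=f("top",370,200,100,140,4)
cv2.imwrite("pics/g3.png",np.clip(255*(np.hstack([a,b])/255.)**.45,0,255).astype(np.uint8))
E
```

```text
t 6.92 pos [ 541.2 -182.6  165.1] rpy [-3.141e+00  2.000e-03  3.023e+00] F [ 0.8  0.3 -0. ] w 21.3 g 60.8
turn deg 0.07 then cm [0.13 0.1  6.51]
```

View pics/g3.png

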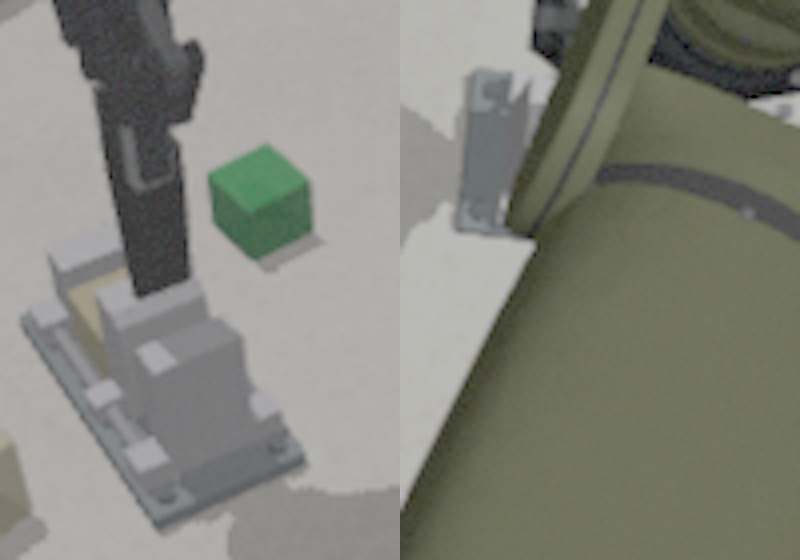

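Scene view: the wedge hangs centred over the slot, its thin end at crop (135–190, 275–297) just behind the post. I'll lower it now.

Request:
arm_command --steps '[1.5,0.05,0.05,1.5,0,1.5,0,0,1.5,0,1.5,0,0,1,0,1.5,0,0,1,0,1.5,0,0,0.8,0,1.5,0,0,0,0,1.5,0,0,0,0,1.5,0,0,0,0]'

```text
time: 7.68
ee_pos: [540.3, -182.6, 106.3]
tcp_rot: [-3.141, 0.001, 3.022]
contact_force: [0.1, 0.3, -1.1]
gripper_width: 21.5
gripper_force: 60.8
```

```bash
python3 -c "
from h import *
delta(540,-181.4,98,np.pi-.12)"
```

```text
t 7.68 pos [ 540.3 -182.6  106.3] rpy [-3.141e+00  1.000e-03  3.022e+00] F [ 0.1  0.3 -1.1] w 21.5 g 60.8
turn deg 0.0 then cm [0.05 0.12 0.83]
```

Request:
arm_command --steps '[1.5,0.05,0.08,0.2,0,1.5,0,0,0.2,0,1.5,0,0,0,0,1.5,0,0,0,0]'

```text
time: 8.02
ee_pos: [539.8, -182.2, 102.1]
tcp_rot: [-3.14, 0.001, 3.022]
contact_force: [0.4, -2.1, -0.4]
gripper_width: 21.6
gripper_force: 60.9
```

Request:
arm_command --steps '[1.5,0,0,0.1,0,1.5,0,0,0.1,0,1.5,0,0,0,0,1.5,0,0,0,0]'

```text
time: 8.35
ee_pos: [539.8, -182.3, 100.1]
tcp_rot: [-3.14, 0.001, 3.022]
contact_force: [0.1, -6.2, 2.0]
gripper_width: 21.6
gripper_force: 61.1
```

Request:
arm_command --steps '[1.5,0,0,0.1,0,1.5,0,0,0.1,0,1.5,0,0,0,0,1.5,0,0,0,0]'

```text
time: 8.68
ee_pos: [539.9, -182.5, 98.7]
tcp_rot: [-3.14, 0.001, 3.022]
contact_force: [-0.9, -5.2, 4.1]
gripper_width: 21.4
gripper_force: 61.5
```

Request:
arm_command --steps '[1.5,0,-0.07,0,0,1.5,0,0,0,0,1.5,0,0,0,0]'

```text
time: 8.93
ee_pos: [539.9, -182.6, 98.8]
tcp_rot: [-3.141, 0.001, 3.022]
contact_force: [-0.3, -4.6, 5.6]
gripper_width: 21.2
gripper_force: 61.6
```

Request:
arm_command --steps '[1.5,0,0,0.1,0,1.5,0,0,0,0,1.5,0,0,0,0]'

```text
time: 9.18
ee_pos: [540.0, -182.7, 98.0]
tcp_rot: [-3.141, 0.002, 3.022]
contact_force: [-0.7, -3.9, 6.4]
gripper_width: 21.3
gripper_force: 61.8
```

Request:
arm_command --steps '[1.5,0,-0.05,0,0,1.5,0,0,0,0,2.6,0,0,0,0,3.5,0,0,0,0,5,0,0,0,0,5,0,0,0,0,5,0,0,0,0,5,0,0,0,0]'

```text
time: 9.85
ee_pos: [539.1, -182.4, 96.2]
tcp_rot: [3.141, -0.001, 3.022]
contact_force: [-0.4, 1.2, -0.6]
gripper_width: 49.7
gripper_force: 0.0
```

Request:
arm_command --steps '[5,0,0,-1,0,5,0,0,-2,0,5,0,0,-3,0,5,0,0,-3,0,5,0,0,-1,0,5,0,0,0,0,5,0,0,0,0]'

```text
time: 10.43
ee_pos: [539.4, -182.8, 197.1]
tcp_rot: [-3.141, 0.001, 3.022]
contact_force: [0.4, 0.1, -0.7]
gripper_width: 50.2
gripper_force: 0.0
```

```bash
python3 - <<'E'
from h import *
from plant import eyes
delta(540,-181.8,140,np.pi-.12)
f=lambda n,u,v,w,h,s:cv2.resize(eyes.grab_frame(n)["image"][v:v+h,u:u+w,::-1],None,fx=s,fy=s,interpolation=cv2.INTER_CUBIC)
a=f("scene",215,100,100,120,5)
cv2.imwrite("pics/g4.png",np.clip(255*(a/255.)**.45,0,255).astype(np.uint8))
for zb in(36,39,42): print(zb,proj("scene",pose((540,-182,-.12),box(30,[(zb+90,23)]))).round(1).tolist())
E
```

```text
t 10.43 pos [ 539.4 -182.8  197.1] rpy [-3.141e+00  1.000e-03  3.022e+00] F [ 0.4  0.1 -0.7] w 50.2 g 0.0
turn deg 0.0 then cm [-0.04  0.1   5.71]
36 [[264.2, 148.2], [269.4, 155.1], [250.3, 153.6], [255.4, 160.6]]
39 [[264.0, 147.0], [269.2, 153.9], [250.1, 152.4], [255.2, 159.5]]
42 [[263.9, 145.9], [269.1, 152.8], [249.9, 151.2], [255.0, 158.3]]
```

View pics/g4.png

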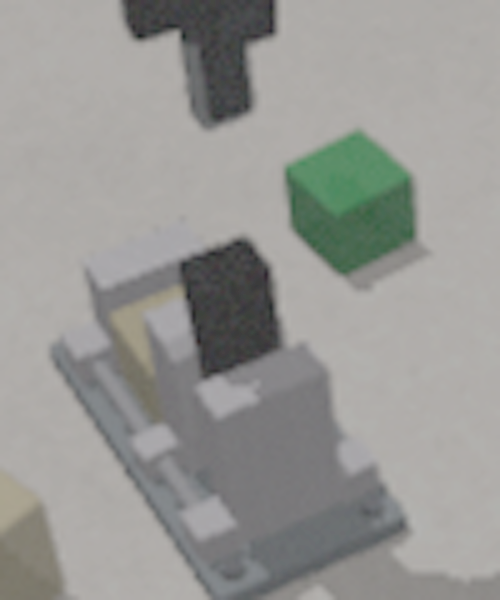

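Scene view: the wedge stands upright and free in the slot. Its top corners at (251,152), (265,148) and (269,154) match a thin end about 38 mm up. Next I'll shut the fingers and press on its head.

Request:
arm_command --steps '[0,0,0,0,0,0,0,0.05,0,0,0,0,0,0,0,0,0,0,0,0,0,0,0,0,0,0,0,0,2,0,0,0,0,2,0,0,0,0,1.5,0]'

```text
time: 11.15
ee_pos: [539.0, -182.1, 140.3]
tcp_rot: [3.141, -0.001, 3.022]
contact_force: [0.0, 1.0, -0.4]
gripper_width: -0.0
gripper_force: 0.0
```

Request:
arm_command --steps '[0,0,0,0,0,0,0,0,0,0,0,0,0,0,0]'

```text
time: 11.4
ee_pos: [539.9, -182.5, 142.7]
tcp_rot: [-3.141, 0.001, 3.022]
contact_force: [0.1, -0.3, 0.4]
gripper_width: 0.1
gripper_force: 0.0
```

Request:
arm_command --steps '[0,0,0,0.4,0,0,0,0,0.4,0,0,0,0,0.3,0,0,0,0,0.2,0,0,0,0,0.2,0,0,0,0,0.1,0,0,0,0,0,0,0,0,0,0,0]'

```text
time: 12.07
ee_pos: [539.3, -182.2, 125.6]
tcp_rot: [-3.142, -0.0, 3.022]
contact_force: [-0.1, 0.5, -0.9]
gripper_width: -0.2
gripper_force: 0.0
```

Request:
arm_command --steps '[0,0,0,0.1,0,0,0,0,0.1,0,0,0,0,0.1,0,0,0,0,0.1,0,0,0,0,0.1,0,0,0,0,0,0,0,0,0,0,0]'

```text
time: 12.65
ee_pos: [539.3, -182.2, 120.5]
tcp_rot: [3.142, -0.0, 3.022]
contact_force: [0.6, -0.2, -1.0]
gripper_width: -0.1
gripper_force: 0.0
```

```bash
python3 - <<'E'
from h import *
from plant import eyes
delta(540,-181.8,110,np.pi-.12)
g=cv2.cvtColor(eyes.grab_frame("scene")["image"],cv2.COLOR_RGB2GRAY)
for v in range(136,182): print(v,"".join("#" if x<14 else "+" if x<20 else "-" if x<32 else "." for x in g[v,240:285]))
for zt in(110,120,128): print(zt,proj("scene",pose((540,-182,-.12),box(30,[(zt,23)]))).round(1).tolist())
print(proj("scene",pose((539.3,-182.2,-.12),box(22,[(120.5,20)]))).round(1).tolist())
E
```

```text
t 12.65 pos [ 539.3 -182.2  120.5] rpy [ 3.142 -0.     3.022] F [ 0.6 -0.2 -1. ] w -0.1 g 0.0
turn deg 0.0 then cm [-0.07  0.05  1.05]
136 ...........++##+###++#+#+#++-................
137 ...........-++#+#+###+##+........-...........
138 ...........-.--++#+##++..........---.........
139 ...........-..-+++++#++..........----........
140 ...........--..-++++#++..........-.-.-.......
141 ...............-+++++++..........------......
142 ...............-++#++##..........--.-----....
143 ............-..-+#+#+++-..........--------.--
144 ............-...##+#+++-..........-----------
145 ............-...+##+++#+..........-----------
146 ............-...-#+++#+-...........----------
147 .............-..-##+++#+............---------
148 ................-+#+###+.............--------
149 ................-#+++-----............-------
150 .................++----++#.............------
151 .............--...---++###+.............-----
152 ...........-##+---++#++####-.............----
153 ...........+++#+###+####+#++-.............---
154 ...........+##++##++#######+#................
155 ...........
[... 906 characters left out ...]
++#++.......................
174 ...............-##+-.........................
175 .............................................
176 .............................................
177 .............................................
178 .............................................
179 .............................................
180 .............................................
181 .............................................
110 [[265.1, 154.3], [270.2, 161.2], [251.4, 159.7], [256.4, 166.7]]
120 [[264.5, 150.5], [269.7, 157.4], [250.7, 155.9], [255.8, 162.9]]
128 [[264.1, 147.4], [269.3, 154.3], [250.2, 152.8], [255.2, 159.9]]
[[263.3, 151.3], [267.7, 157.3], [253.1, 155.2], [257.5, 161.3]]
```

Request:
arm_command --steps '[0,0,0,0.1,0,0,0,0,0.1,0,0,0,0,0,0,0,0,0,0,0]'

```text
time: 13.03
ee_pos: [539.2, -182.2, 118.5]
tcp_rot: [3.142, -0.0, 3.022]
contact_force: [-0.4, 0.2, -0.1]
gripper_width: 0.0
gripper_force: 0.0
```

Request:
arm_command --steps '[0,0,0,0.1,0,0,0,0,0.1,0,0,0,0,0,0,0,0,0,0,0]'

```text
time: 13.37
ee_pos: [539.3, -182.2, 116.5]
tcp_rot: [3.141, -0.0, 3.022]
contact_force: [-0.2, 0.0, -0.0]
gripper_width: 0.3
gripper_force: 0.0
```

```bash
python3 - <<'E'
from h import *
from plant import eyes
delta(540,-181.8,110,np.pi-.12)
i=eyes.grab_frame("scene")["image"];g=cv2.cvtColor(i,cv2.COLOR_RGB2GRAY)
for v in range(138,176): print(v,"".join("#" if x<14 else "+" if x<20 else "-" if x<32 else "." for x in g[v,240:285]), g[v,255:268].tolist() if 140<v<160 else "")
E
```

```text
t 13.37 pos [ 539.3 -182.2  116.5] rpy [ 3.141 -0.     3.022] F [-0.2  0.  -0. ] w 0.3 g 0.0
turn deg 0.0 then cm [-0.07  0.05  0.65]
138 ...........-+#+++++++##+++++.....---......... 
139 ...........--++##+##++++-........----........ 
140 ...........--.-+#+#+#+#..........-----....... 
141 ............-..+#++#+##..........------...... [19, 13, 16, 15, 10, 15, 13, 13, 43, 83, 107, 108, 109]
142 ............-..-+#+#+++..........---.----.... [25, 15, 13, 14, 11, 14, 15, 14, 36, 79, 109, 109, 108]
143 ............-..-+++++##-..........----.---.-- [26, 17, 14, 14, 15, 18, 12, 11, 25, 75, 108, 108, 109]
144 ............-...+#++#++-..........----------- [32, 18, 12, 16, 16, 12, 17, 16, 21, 73, 109, 108, 108]
145 ............-...#+++++++..........----------- [36, 13, 14, 15, 18, 15, 18, 14, 19, 67, 104, 109, 110]
146 ............-...-++++##+...........---------- [36, 20, 15, 16, 15, 15, 13, 13, 19, 55, 93, 110, 110]
147 .............-..-++++###............--------- [36, 26, 15, 15, 16, 15, 12, 13, 13, 50, 90, 107, 109]
148 .............-..-+#+++++.............-------- [37, 24, 15, 12, 14, 15
[... 1279 characters left out ...]
.....###++######+##+##............... 
163 .............########+#####+##............... 
164 .............-###+############-.............. 
165 ..............#+#+###+########-.............. 
166 ..............######++#######+-.............. 
167 ..............+#+#########+###-.............. 
168 ..............#++######+##+##++.............. 
169 ..............-#####+#######+#-.............. 
170 ...............######+#####++................ 
171 ...............########+##-.................. 
172 ...............##+####+--.................... 
173 ...............+#+###+....................... 
174 ...............-##+-......................... 
175 ...............--............................
```

Request:
arm_command --steps '[0,0,0,0.1,0,0,0,0,0.1,0,0,0,0,0.1,0,0,0,0,0,0]'

```text
time: 13.75
ee_pos: [539.1, -182.2, 113.3]
tcp_rot: [3.141, -0.0, 3.022]
contact_force: [0.3, 0.5, -0.1]
gripper_width: -0.0
gripper_force: 0.0
```

Request:
arm_command --steps '[0,0,0,0.1,0,0,0,0,0.1,0,0,0,0,0.1,0,0,0,0,0,0]'

```text
time: 14.08
ee_pos: [539.2, -182.2, 110.3]
tcp_rot: [3.141, -0.0, 3.022]
contact_force: [-0.5, 0.5, -0.3]
gripper_width: 0.0
gripper_force: 0.0
```

```bash
python3 - <<'E'
from h import *
from plant import eyes
i=eyes.grab_frame("scene")["image"];g=cv2.cvtColor(i,cv2.COLOR_RGB2GRAY)
for v in range(126,180): print(v,"".join("#" if x<14 else "+" if x<20 else "-" if x<32 else "=" if x<60 else "." for x in g[v,235:285]))
t=eyes.grab_frame("top")["image"];g=cv2.cvtColor(t,cv2.COLOR_RGB2GRAY)
for v in range(212,252): print(v,"".join("#" if x<14 else "+" if x<20 else "-" if x<32 else "=" if x<60 else "." for x in g[v,385:470]))
E
```

```text
126 ........=+####++###+###+++--=-==..................
127 .........++#+####++#++###+---==-=.................
128 .........=+#+++#++##+++#+++--=====-===..........==
129 ...........=-+#+++++#+##+++----==-+++-=.......====
130 ............=###+++++++#+-----=-----++=.....======
131 ............=++#++++##+----+--------#++=..========
132 .............++#+#####+---+++---=---+++-==========
133 .............+#+++#+#++-++++++-------++-==========
134 .............+#####++#++#+#+++------+##===========
135 .............=+#+#++++##++#++++----++++===========
136 ..............=++###++###++++#++---+++-===========
137 ...............=-###+++##++#++++++#+---===========
138 ...............=-###++#++++#+#++++#+===--=========
139 ................-##+##++##+#+#+++#+=..----========
140 ................-+++#++##+#+#+##+#=...-----=======
141 ................=+####+++####+#+==....------======
142 ................=---+++##+##+=........-------=====
143 ................=-==-+#+#++#+.........=-------==--
144 .................-===+##++++-.........=-----------
145 .................-===+#++++#+=........=-----------

[... 4769 characters left out ...]
-=====-+-=====-#######+#+++++++++++-++---=============================
245 ==========-+##+-=====--=====-+####+###+++++++++++++++-+-+---=========================
246 ==========-##+--====-+-=====-###+#+++++-+++++++++++++++-++++--=======================
247 =========-++#+-=====--=====--++++----------------++++++-++-------====================
248 =========-###+-====-+-====--------------========------+-+---++-++--==================
249 =========-#++--===----====-------------=-===========---+++-----+-----================
250 ====--==-++#----==-+-====------------==================------++--++++--==============
251 ===---==-+++---=--+--==--++-----------====================--------++-+---============
```

Request:
arm_command --steps '[0,0,0,0.1,0,0,0,0,0.1,0,0,0,0,0,0]'

```text
time: 14.43
ee_pos: [539.9, -182.4, 109.5]
tcp_rot: [-3.141, 0.001, 3.022]
contact_force: [-0.4, 0.7, 4.6]
gripper_width: -0.1
gripper_force: 1.8
```

Request:
arm_command --steps '[0,0,0,0.1,0,0,0,0,0.1,0,0,0,0,0,0]'

```text
time: 14.68
ee_pos: [539.9, -182.7, 107.3]
tcp_rot: [-3.141, 0.002, 3.022]
contact_force: [0.8, -1.0, 5.1]
gripper_width: 0.1
gripper_force: 2.3
```

```bash
python3 - <<'E'
from h import *
from plant import eyes,manip
o=manip.get_obs();print(o["ee_pos"],o["contact_force"],o["joint_positions"],o["wrist_torque"],o["gripper_width"])
i=eyes.grab_frame("scene")["image"];g=cv2.cvtColor(i,cv2.COLOR_RGB2GRAY)
for v in range(138,177): print(v,"".join("#" if x<14 else "+" if x<20 else "-" if x<32 else "=" if x<60 else "." for x in g[v,245:275]))
E
```

```text
[ 539.90978137 -182.6836607   107.29076506] [ 0.80346537 -1.01266228  5.0759488 ] [-4.20229380e-01  3.48551222e-02  1.92507974e+00 -4.46974623e-04
  1.17989155e+00 -1.87101396e+00] [-0.13426261  0.03158804 -0.02281962] 0.06190158142540807
138 ....==#+#+##++++#+##+-+++##+--
139 ......+++++#+++###+++++++-=.-=
140 ......-+#+##++++##+#++###=..-=
141 ......-##+++##++#+##+#+#=...=-
142 ......-#+#+++#++##+#++-=....--
143 ......--++##++##+#+-==......=-
144 ......=-=-+++##+++-.........=-
145 ......=-==-+###+#+-.........=-
146 ......=-===+###+++-..........=
147 .......-===##+++#+-...........
148 .......-===++#+#+#+=..........
149 .......--==-#+###++=..........
150 .......=-==-++#+++++=.........
151 .......====-##+++#+--=........
152 ......=--==-+++++##---........
153 ...===-+-===#####+#-++-.......
154 .=====#+-===+++++---+#+-......
155 ======+++-==-#+-=-++####......
156 ======-#+-===-----+#+#+#......
157 ====..=+++----++#######+......
158 ==....=#++##+#####++####=.....
159 .......#+##+###++#######=.....
160 .......#####+###+####+#+=.....
161 .......-###+###++#+##+##-.....
162 .......=#+##############-.....
163 .......=####+##+##+#+++++=....
164 ........+#+##++###+##+###=....
165 ........-###+######+#####-....
166 ........=####+#####+##+##-....
167 =.......=++##+##+#++#####-=...
168 ==......=###+############-=...
169 ===......#+############+#-=...
170 ===......-##+#######++++===...
171 ====....=-#######+++#-===.....
172 .========-########+-===.......
173 .=========#++###+====.........
174 .=========+##+-===............
175 ==========--=..=..............
176 ==========...................=
```

Contact: the fingertips meet the wedge head with TCP at about 109. I'll press down stepwise.

Request:
arm_command --steps '[0,0,0,0.1,0,0,0,0,0.1,0,0,0,0,0.1,0,0,0,0,0.1,0,0,0,0,0,0]'

```text
time: 15.15
ee_pos: [540.0, -183.2, 103.5]
tcp_rot: [-3.14, 0.002, 3.022]
contact_force: [-0.3, -3.0, 5.6]
gripper_width: 0.2
gripper_force: 2.7
```

Request:
arm_command --steps '[0,0,0,0.1,0,0,0,0,0.1,0,0,0,0,0.1,0,0,0,0,0.1,0,0,0,0,0,0]'

```text
time: 15.57
ee_pos: [540.2, -183.6, 99.9]
tcp_rot: [-3.139, 0.003, 3.022]
contact_force: [-0.7, -2.9, 5.9]
gripper_width: -0.1
gripper_force: 3.1
```

Request:
arm_command --steps '[0,0,-0.05,0.1,0,0,0,-0.05,0.1,0,0,0,0,0.1,0,0,0,0,0.1,0,0,0,0,0,0]'

```text
time: 15.98
ee_pos: [540.1, -184.2, 95.7]
tcp_rot: [-3.14, 0.002, 3.022]
contact_force: [-0.5, -1.2, 6.3]
gripper_width: -0.1
gripper_force: 3.0
```

Request:
arm_command --steps '[0,0,0,0.1,0,0,0,0,0.1,0,0,0,0,0.1,0,0,0,0,0,0]'

```text
time: 16.32
ee_pos: [540.2, -184.5, 93.1]
tcp_rot: [-3.139, 0.003, 3.022]
contact_force: [-0.6, -3.3, 6.7]
gripper_width: 0.2
gripper_force: 3.4
```

Request:
arm_command --steps '[0,0,-0.03,0.1,0,0,0,0,0.05,0,0,0,0,0,0,0,0,0,0,0]'

```text
time: 16.65
ee_pos: [540.3, -184.7, 91.6]
tcp_rot: [-3.139, 0.003, 3.022]
contact_force: [-0.2, -2.1, 6.6]
gripper_width: 0.0
gripper_force: 3.5
```

Request:
arm_command --steps '[0,0,0,0.1,0,0,0,0,0,0,0,0,0,0,0]'

```text
time: 16.9
ee_pos: [540.3, -184.8, 90.7]
tcp_rot: [-3.139, 0.003, 3.022]
contact_force: [0.7, -3.5, 7.1]
gripper_width: 0.2
gripper_force: 3.6
```

Request:
arm_command --steps '[0,0,0,0.1,0,0,0,0,0,0,0,0,0,0,0]'

```text
time: 17.15
ee_pos: [540.3, -184.9, 89.8]
tcp_rot: [-3.139, 0.003, 3.022]
contact_force: [-0.2, -2.5, 7.4]
gripper_width: 0.0
gripper_force: 3.7
```

Request:
arm_command --steps '[0,0,-0.02,0.1,0,0,0,0,0,0,0,0,0,0,0]'

```text
time: 17.4
ee_pos: [540.5, -185.0, 89.2]
tcp_rot: [-3.139, 0.003, 3.022]
contact_force: [-0.6, -1.6, 9.7]
gripper_width: -0.3
gripper_force: 4.7
```

Request:
arm_command --steps '[0,0,0,0.1,0,0,0,0,0,0,0,0,0,0,0]'

```text
time: 17.65
ee_pos: [540.5, -185.0, 89.2]
tcp_rot: [-3.139, 0.003, 3.022]
contact_force: [-4.0, -1.4, 13.4]
gripper_width: -0.3
gripper_force: 6.8
```

Request:
arm_command --steps '[0,0,0,0.1,0,0,0,0,0,0,0,0,0,0,0]'

```text
time: 17.9
ee_pos: [540.7, -185.1, 89.1]
tcp_rot: [-3.139, 0.003, 3.022]
contact_force: [-4.5, -0.8, 17.5]
gripper_width: -0.0
gripper_force: 8.9
```

Request:
arm_command --steps '[0,-0.05,0,0.1,0,0,0,0,0,0,0,0,0,0.1,0,0,0,0,0,0,0,0,0,0,0]'

```text
time: 18.32
ee_pos: [541.0, -185.1, 88.9]
tcp_rot: [-3.139, 0.002, 3.022]
contact_force: [-10.6, 1.4, 27.1]
gripper_width: -0.1
gripper_force: 13.4
```

Request:
arm_command --steps '[0,0,0,0.1,0,0,0,0,0,0,0,0,0,0,0,0,0,0,0,0]'

```text
time: 18.65
ee_pos: [541.2, -185.2, 88.8]
tcp_rot: [-3.139, 0.003, 3.022]
contact_force: [-12.7, 2.2, 31.0]
gripper_width: 0.2
gripper_force: 15.4
```

The wedge stopped hard and took 31 N. Now I'll back off straight up and clear.

Request:
arm_command --steps '[0,0.05,0,-0.2,0,0,0,0,-0.3,0,0,0,0,-0.5,0,0,0,0,-2,0,0,0,0,-3,0,0,0,0,-3,0,0,0,0,-3,0,0,0,0,-3,0]'

```text
time: 19.32
ee_pos: [538.2, -183.2, 231.8]
tcp_rot: [3.141, -0.003, 3.022]
contact_force: [0.6, 0.1, -1.1]
gripper_width: 0.0
gripper_force: 0.0
```

Request:
arm_command --steps '[0,3,0,0,0,0,3,0,0,0,0,2,0,0,0,0,0,0,0,0,0,0,0,0,0,0,0,0,0,0,0,0,0,0,0]'

```text
time: 19.9
ee_pos: [460.2, -174.1, 231.6]
tcp_rot: [3.141, -0.001, 3.022]
contact_force: [-0.8, 0.3, 0.8]
gripper_width: 0.1
gripper_force: 0.0
```

```bash
python3 - <<'E'
from h import *
from plant import eyes,manip
o=manip.get_obs();print(o["time"],o["ee_pos"],o["contact_force"])
i=eyes.grab_frame("scene")["image"];g=cv2.cvtColor(i,cv2.COLOR_RGB2GRAY)
for v in range(136,186): print(v,"".join("#" if x<16 else "+" if x<22 else "-" if x<32 else "=" if x<60 else "." for x in g[v,228:285]))
print(proj("scene",pose((540,-184.5,-.12),box(30,[(110,23)]))).round(1).tolist())
E
```

```text
19.9 [ 460.16382584 -174.11992121  231.6065118 ] [-0.81215844  0.25220877  0.7730477 ]
136 ............................................=-===========
137 ............................................=--==========
138 ............................................==--=========
139 .............................................----========
140 .............................................-----=======
141 .............................................------======
142 .............................................-------=====
143 .............................................=--------=--
144 .............................................=-----------
145 .............................................=-----------
146 ..............................................=----------
147 ...............................................=---------
148 ................................................=--------
149 .................................................=-------
150 ..................................................=------
151 .........................===.......................=-----
152 .................
[... 1451 characters left out ...]
.........=.....
176 ========...================......................===.....
177 .=======....==============....................=======....
178 ..=======...==============..................=========....
179 ..===..===...==============..............============....
180 ...==...==....=============............==============....
181 ....===.===...==============.........================....
182 ....==...===...==============.....===================....
183 .....==...==.......===========..=====================....
184 ......==.=.==.......==================================...
185 ......===............=================================...
[[264.4, 153.6], [269.5, 160.5], [250.8, 159.0], [255.7, 166.0]]
```

The wedge's top corners, (251,160) and (264,155.5), match a home height of about 110 mm. It stands upright and the arm is clear.

```bash
python3 -c "
from plant import manip
print(manip.finish_job())"
```

```text
the job is handed in; nothing more can be done
None
```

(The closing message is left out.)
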